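Oil check on the glass shop's air compressor

TASK

Top up the air compressor and check its oil: press the white pump head on the amber oil bottle all the way down and let it spring back up, then push the clean dipstick into the slanting brass dipstick tube, without forcing it, until its collar sits on the tube's mouth, and draw it right out again. Finish still holding the dipstick level, clear of the bench, tray and compressor, with its tip about 10 cm above the bench over the drip tray so that the oil mark can be read. Leave the glass vase, jar and hand tools where they are.

Things in the scene. Friction and masses are not known exactly. Their poses are not given: they have to be found in the camera images.
- oil_pump (a joint): travel of the white pump head on the oil bottle, m: 0 = up (rest), 0.018 = fully down. It slides straight down; the spring needs 3 N to start and 8.5 N at full travel, and brings it back up when let go
- oil_pump_top (a point): centre of the flat top of the white pump head, a disc 40 mm across and 14 mm thick, 212 mm above the bench when up. It stands on an amber oil bottle (68 mm across) fixed at the end of the compressor; a thin spout runs 62 mm from it towards the compressor. The compressor's cylinder head, 100 x 110 mm and up to 252 mm above the bench, begins 105 mm from this point, on the spout's side
- compressor: the bench air compressor, fixed: base plate 460 x 170 mm along its x and y, dark crankcase with finned aluminium cylinder and head (head 100 x 110 mm along x and y, up to 252 mm high, centred 10 mm to the +x side of the origin), blue motor towards +x, oil bottle towards -x. Origin: on the bench, almost under the cylinder; z up. The dipstick tube sticks out of its +y side: its mouth lies at x -75, y +185, z +155 mm from this origin
- dip_tube: brass dipstick tube on the compressor's +y side, fixed to it. Origin: centre of its open mouth rim, 155 mm above the bench; its z axis points out of the mouth along the tube, away from the compressor and up, 40 degrees above level (horizontally along the compressor's +y); x is level, along the compressor's x. Bore 13 mm, flared to about 20 mm over the last 12 mm at the mouth; rim 27 mm across; the bore is clear for 185 mm
- dip_grip (a point): centre of the dipstick's yellow handle. The dipstick starts lying flat on the black mat, loose, about 90 g. x axis: along the dipstick from handle to tip; y: across; z: up as it lies. The handle is a bar 94 mm long (x), 20 mm wide (y, the way to grip it), 27 mm high (z); its middle lies 53 mm behind the collar's face
- dip_collar (a point): centre of the front face of the dipstick's brass collar (27 mm across, 6 mm thick, in front of the handle), which stops on the tube's rim; same axes as dip_grip. From this face the steel rod (8 mm across, on the handle's axis) runs 120 mm in +x to the tip
- dip_tip (a point): tip of the dipstick's steel rod, 120 mm ahead of the collar's face and 173 mm ahead of dip_grip along x; same axes
- dipstick: the dipstick as a whole; origin at the collar's face (same point and axes as dip_collar)
- drip_tray: shallow aluminium drip tray, fixed on the bench, 200 x 150 mm along its x and y, rim 20 mm high, walls 3 mm. Origin: centre of its underside; z up
- mat: black rubber mat, fixed, 260 x 130 mm along its x and y, 3 mm thick, on which the dipstick lies at the start. Origin: centre of its underside
- vase_mid (a point): blue ribbed glass vase (bystander, fragile), 94 mm across its rim, 140 mm high; point half-way up its axis
- frit_jar_mid (a point): green glass jar with black cap (bystander), 60 mm across, 85 mm high; point half-way up
- jacks_mid (a point): dark steel glass jacks lying flat (bystander), V-shaped, 245 mm long along x (from 85 mm behind to 160 mm ahead of the point), 80 mm wide, 25 mm high
- shears_mid (a point): steel shears lying flat (bystander), 190 mm long along x, 100 mm wide, 12 mm high; point at the pivot
- block_mid (a point): round wooden shaping cup with a handle (bystander), cup 80 mm across and 45 mm high, handle 170 mm long towards its -x, up to 65 mm high; point on the cup's axis
Things that resemble listed ones, but are neither listed nor needed, are in the scene too. Of the things that look like the dipstick, the larger one is meant.

How it is judged:
By the outcome, as a careful person would: the job done as asked, in the order asked, and still so for the second after the job is handed in, while the arm keeps its last pose, push and grip.
It also fails if it takes over 72 s, if anything falls off the work surface, if the arm or the gripper's body presses on something with over 40 N, if the wrist force passes 120 N, or if a joint passes its speed limit or range.

ROBOT

A 6-joint arm with a two-finger parallel gripper is mounted at the origin on the work surface. World frame = base frame: x ahead of the robot, y to its left, z up, the work surface at z = 0. Lengths are in m, angles in rad, forces in N, time in s.
With the tool pointing down it reaches from about 0.375 to 0.975 m from the base axis. Payload 3.8 kg.
Tool frame: the origin (TCP) lies midway between the tips of the shut fingers; the grasp point (between the pads) lies bot.grasp_offset behind it (bot.grasp_offset is the distance from the TCP to the grasp point, in m); z points along the fingers, y is the direction in which the jaws open and shut (so a half turn about z gives the same grasp; the last joint's range is limited). The gripper opens to 85 mm and grips with 20 to 120 N. Pads are 22 mm wide; open, the fingers measure 114 mm over their backs; the gripper's body (76 mm by 85 mm) begins 54 mm behind the grasp point. The pads swing forward as they close: fully open they stand 13 mm farther back than shut.
Start: joints at [1.13, 0.264, 1.604, -0, 1.274, -0.037], TCP at [0.265, 0.621, 0.231] pointing down, gripper open.
Joint ranges: [-2.63, 2.63], [-0.94, 2.18], [0.31, 2.57], [-1.31, 4.45], [0, 2.66], [-2.55, 2.55]. Speed limits (rad/s): [2.57, 2.57, 3.14, 3.14, 3.14, 3.14].

INTERFACE

Orientations are given as a rotation vector (axis times angle).
In Python, from workcell import read_state, viewer, job, bot gives the robot as it stands.
- The arm moves only by the shell command python3 -m crank 'ROWS' [FORCE]. ROWS is text: rows parted by semicolons, each of 7 numbers parted by spaces: the shift along the tool's x, y, z in mm, then the turn, a rotation vector about the tool's x, y, z in rad, then the closure in counts, from 0 (fully open) to 255 (shut). A call has 1 to 20 rows; each row is the pose to reach, as a shift and turn from the pose commanded when the call began, along the tool's axes at that moment; what a row does not reach only later rows make up. A row lasts 1/8 s, in which the tool goes at most 62.5 mm and 10.7 degrees, less where a joint would pass 70% of its speed; a pose out of reach is approached as far as the arm can. A call with a gripper value outside its range is refused whole. The fingers move at their own pace and stop on an object; FORCE is the grip in N (left out, the last holds). Time passes only in rows, so rows that repeat a pose let the fingers close. It gives the time, the measured TCP pose, the force and the opening at its end, in the units of the state.
- read_state(): the state, without advancing time (a new reading comes with each control period).
- viewer.read_camera(name): name is "side" or "top" or "wrist"; returns a dict with "pixels" (420x560x3 uint8, red, green, blue), "vertical_fov" (degrees; the focal length in pixels is half the picture's height over the tangent of half this angle, whatever the lens; pixels are square), "cx", "cy" (the principal point, pixels), "view" (4x4, takes a point from world to camera coordinates); the wrist camera has in their place "tool_from_camera" (4x4, takes a point from camera to tool coordinates, whose origin is the TCP and whose axes are the flange's). Camera axes: x right, y up, looking along -z (the intrinsics and any distortion apply to the point x, -y, -z); pixel columns grow to the right and rows downward; lengths in m; the calibration is good to about 2 mm. The wrist camera is an equidistant fisheye: a pixel r from the principal point sees the ray r / f radians off the axis. A picture is of the moment at which its call begins: read the wrist's pose just before it. There is no depth.
- job.finish_job(): hands the job in, once; it reports no verdict.
The state is a dict: "time": time; "q": joint angles; "joint_vel": joint speeds; "joint_torque": joint torques, N m; "tool_pos": TCP position; "tcp_rot": TCP orientation; "wrist_force": force on the tool from outside, world axes, zero at the start; "torque": the same for the moment, N m; "width": opening from 0.0 (shut) to 1.0 (fully open).
Only numpy, scipy, OpenCV 4.12 (cv2) and the standard library are available. Lean on these libraries where they do the work, as an engineer would, in place of code of your own. Each camera call takes 0.05 s, during which the arm holds its last target.

## Working session

There is one attempt and no reset: what is moved stays moved. The work goes in short steps, Python scripts to look and compute and a shell command to move; the robot and the scene stay as the last step left them, time stands still between calls to the robot, and variables do not carry over. Pictures are saved under pics/ and viewed, and the job is handed in when it is done.

```bash
ls; mkdir -p pics; python3 - <<'E'
from workcell import read_state, viewer, job, bot
import cv2
print(read_state()); print(bot.grasp_offset)
for n in("side","top","wrist"):
    c=viewer.read_camera(n); cv2.imwrite(f"pics/{n}0.png",c["pixels"][:,:,::-1])
    print(n,{k:v for k,v in c.items() if k!="pixels"})
E
```

```text
pics
{'time': 0.0, 'q': array([ 1.13011049e+00,  2.64728940e-01,  1.60538910e+00, -1.50765771e-05,
        1.27372611e+00, -3.69113051e-02]), 'joint_vel': array([ 0.00124156, -0.00065027,  0.00151769,  0.00085934, -0.00229618,
       -0.00022895]), 'joint_torque': array([-2.03748732e-04, -5.15117276e+01, -3.67309141e+01,  1.02756161e-06,
        1.30609958e-02,  7.87416980e-06]), 'tool_pos': array([0.26489648, 0.62003741, 0.22997021]), 'tcp_rot': array([-0.62983666, -3.07727809,  0.00344106]), 'wrist_force': array([-0.09963514, -1.30260977, -1.12240787]), 'torque': array([-0.00195847, -0.00703462,  0.03071179]), 'width': 0.9988279228493544}
0.0187
side {'vertical_fov': 56.48171224944228, 'cx': 275.6975530414759, 'cy': 209.7912712615064, 'view': array([[ 0.87401538, -0.48589191, -0.00248206, -0.43548276],
       [ 0.30779036,  0.54968179,  0.77660481, -0.33589117],
       [-0.37598165, -0.6795285 ,  0.62998319, -0.77854199],
       [ 0.        ,  0.        ,  0.        ,  1.        ]])}
top {'vertical_fov': 50.63381845518116, 'cx': 271.99526519055746, 'cy': 215.261324047522, 'view': array([[-0.02791067, -0.99946557, -0.01701677,  0.14087186],
       [ 0.98350792, -0.03050033,  0.17827481, -0.56323467],
       [-0.17869856, -0.01176036,  0.98383358, -1.47780968],
       [ 0.        ,  0.        ,  0.        ,  1.        ]])}
wrist {'vertical_fov': 65.70646984690485, 'cx': 281.8546027915526, 'cy': 209.80850586857528, 'tool_from_camera': array([[-1.80305344e-04,  9.48770959e-01,  3.15964610e-01,
         8.03838554e-02],
       [ 9.99999491e-01,  4.84592134e-04, -8.84471496e-04,
         8.37373931e-04],
       [-9.92274833e-04,  3.15964289e-01, -9.48770564e-01,
        -1.41680387e-01],
       [ 0.00000000e+00,  0.00000000e+00,  0.00000000e+00,
         1.00000000e+00]])}
```

View pics/side0.png

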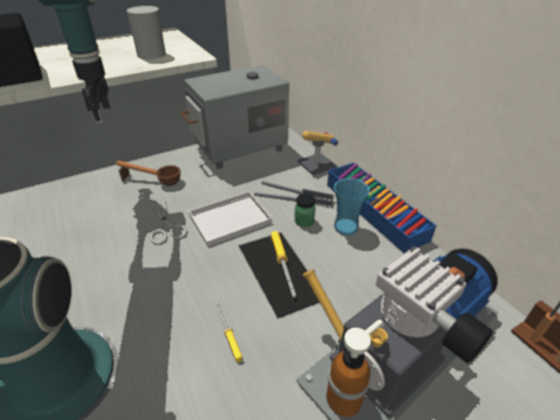

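View pics/top0.png

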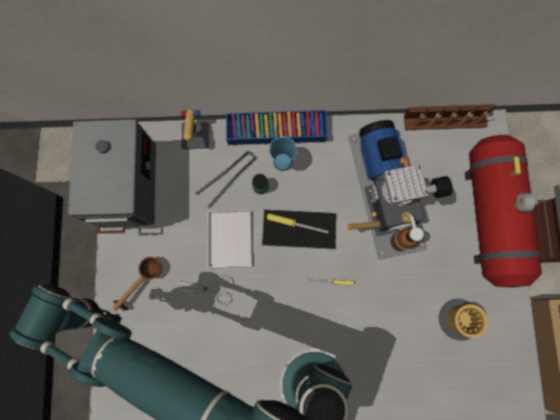

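View pics/wrist0.png

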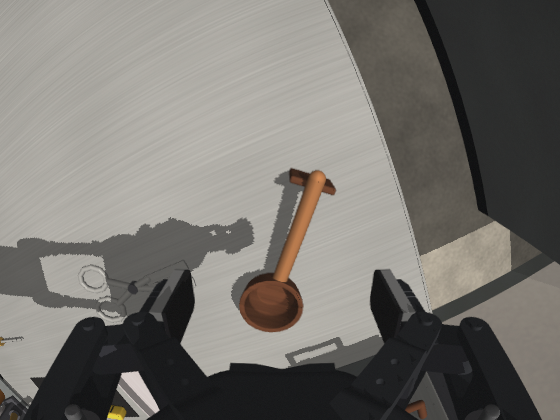

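```bash
cat > h.py <<'E'
import numpy as np, cv2
from workcell import read_state, viewer, job, bot
from scipy.spatial.transform import Rotation as R
def cam(n):
    c=viewer.read_camera(n); c["n"]=n; return c
def ray(c,u,v,s=None):
    f=210/np.tan(np.radians(c["vertical_fov"])/2)
    d=np.array([(u-c["cx"])/f,-(v-c["cy"])/f,-1.])
    if "view" in c:
        V=c["view"]; d/=np.linalg.norm(d)
        return -V[:3,:3].T@V[:3,3], V[:3,:3].T@d
    a=np.array([(u-c["cx"])/f,(v-c["cy"])/f]); r=np.linalg.norm(a)+1e-12
    d=np.array([np.sin(r)*a[0]/r,-np.sin(r)*a[1]/r,-np.cos(r)])
    T=c["tool_from_camera"]; Rt=R.from_rotvec(s["tcp_rot"]).as_matrix()
    return s["tool_pos"]+Rt@T[:3,3], Rt@T[:3,:3]@d
def plane(c,u,v,z,s=None):
    o,d=ray(c,u,v,s); return o+d*(z-o[2])/d[2]
def tri(rays):
    A=np.zeros((3,3));b=np.zeros(3)
    for o,d in rays:
        P=np.eye(3)-np.outer(d,d);A+=P;b+=P@o
    p=np.linalg.solve(A,b)
    return p,[np.linalg.norm((np.eye(3)-np.outer(d,d))@(p-o)) for o,d in rays]
def proj(c,p,s=None):
    f=210/np.tan(np.radians(c["vertical_fov"])/2)
    if "view" in c:
        q=c["view"][:3,:3]@p+c["view"][:3,3]
        return c["cx"]+f*q[0]/-q[2], c["cy"]-f*q[1]/-q[2]
    T=c["tool_from_camera"]; Rt=R.from_rotvec(s["tcp_rot"]).as_matrix()
    q=T[:3,:3].T@(Rt.T@(p-s["tool_pos"])-T[:3,3])
    r=np.hypot(q[0],q[1]);th=np.arctan2(r,-q[2])
    return c["cx"]+f*th*q[0]/r, c["cy"]-f*th*q[1]/r
def crop(c,u0,v0,u1,v1,k,fn):
    cv2.imwrite(fn,cv2.resize(np.ascontiguousarray(c["pixels"][v0:v1,u0:u1,::-1]),None,fx=k,fy=k,interpolation=cv2.INTER_CUBIC))
E
python3 - <<'E'
from h import *
t=cam("top");s=cam("side")
crop(t,340,110,470,270,3,"pics/tcrop.png")
crop(t,200,180,370,300,4,"pics/tcrop2.png")
crop(s,290,230,490,420,4,"pics/scrop.png") if 0 else crop(s,290,230,490,420,3,"pics/scrop.png")
E
```

```text
(no output)
```

View pics/tcrop.png

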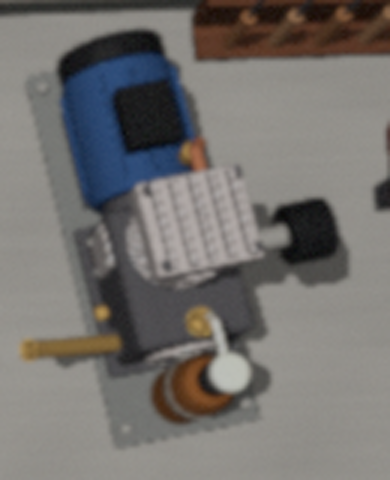

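View pics/tcrop2.png

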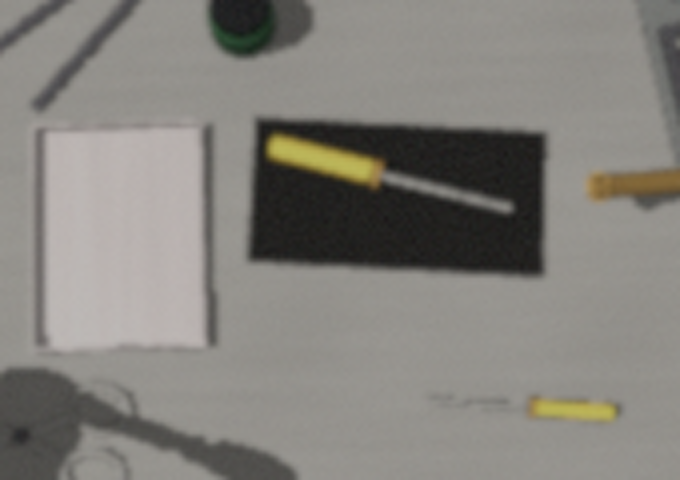

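View pics/scrop.png

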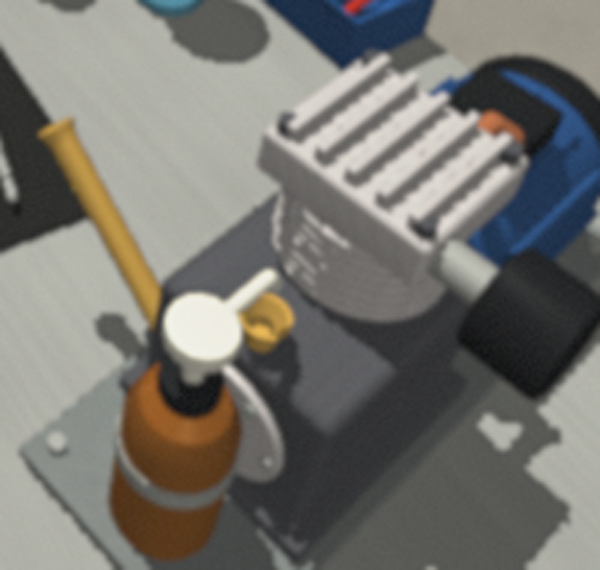

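```bash
python3 - <<'E'
from h import *
t=cam("top");s=cam("side")
print("pump",tri([ray(t,416.3,234),ray(s,357.7,340)]), plane(t,416.3,234,.212),plane(s,357.7,340,.212))
print("mouth",tri([ray(t,348,226.3),ray(s,309,273.3)]), plane(t,348,226.3,.155),plane(s,309,273.3,.155))
# dipstick yellow
for c,roi in((t,(255,205,305,240)),(s,(262,225,300,300))):
    px=c["pixels"].astype(int); m=((px[...,0]>120)&(px[...,1]>110)&(px[...,2]<100)).astype(np.uint8)
    k=np.zeros_like(m);k[roi[1]:roi[3],roi[0]:roi[2]]=1;m*=k
    pts=cv2.findNonZero(m)[:,0,:]
    P=np.array([plane(c,u,v,.0165)[:2] for u,v in pts])
    r=cv2.minAreaRect(np.float32(P*1000));print(c["n"],len(pts),r, P.mean(0))
# tip
print("tip top",plane(t,200+512/4,180+209/4,.0165),"collar",plane(t,200+379/4,180+174/4,.0165), "hend",plane(t,200+268/4,180+146/4,.0165))
# base plate corners
for u,v in((28,78),(115,447),(260,412)): print("corner",plane(t,340+u/3,110+v/3,.01))
# tray corners inner rim
for u,v in((40,126),(210,124),(212,347),(40,350)): print("tray",plane(t,200+u/4,180+v/4,.01))
# head corners at .252
for u,v in((135,190),(235,167),(262,258),(165,275)): print("head",plane(t,340+u/3,110+v/3,.245))
E
```

```text
pump (array([ 0.46791162, -0.31574019,  0.20963193]), [np.float64(0.0011194398397124156), np.float64(0.0011194398397123871)]) [ 0.46660527 -0.31442039  0.212     ] [ 0.4678042  -0.31715964  0.212     ]
mouth (array([ 0.50759932, -0.11965501,  0.14950799]), [np.float64(0.0017233083348444135), np.float64(0.0017233083348445497)]) [ 0.50516647 -0.11805766  0.155     ] [ 0.50642528 -0.12405737  0.155     ]
top 167 ((557.4663696289062, 93.50654602050781), (103.37897491455078, 20.760326385498047), 73.97314453125) [0.55801241 0.09460664]
side 230 ((560.8782348632812, 99.82882690429688), (110.51200866699219, 24.03699493408203), 72.49573516845703) [0.56139887 0.10134806]
tip top [ 0.50717166 -0.06932465  0.0165    ] collar [0.54168538 0.04558886 0.0165    ] hend [0.56966368 0.14237841 0.0165    ]
corner [ 0.85977117 -0.16555581  0.01      ]
corner [ 0.40933599 -0.23934216  0.01      ]
corner [ 0.44484831 -0.40942688  0.01      ]
tray [0.59515438 0.34470217 0.01      ]
tray [0.5922502  0.19349055 0.01      ]
tray [0.39521568 0.19571041 0.01      ]
tray [0.39695963 0.34528904 0.01      ]
head [ 0.65096885 -0.22535848  0.245     ]
head [ 0.67177763 -0.32822462  0.245     ]
head [ 0.57643639 -0.34696447  0.245     ]
head [ 0.56209952 -0.24883475  0.245     ]
```

```bash
cat >> h.py <<'E'
def Rx(x,z):
    x=np.array(x,float);x/=np.linalg.norm(x);z=np.array(z,float);z-=x*(z@x);z/=np.linalg.norm(z)
    return np.column_stack([x,np.cross(z,x),z])
def go(p,Rm,s=None,ref=None):
    s=s or read_state(); R0=R.from_rotvec(s["tcp_rot"]).as_matrix() if ref is None else ref[1]
    p0=s["tool_pos"] if ref is None else ref[0]
    d=R0.T@(np.array(p)-p0); w=R.from_matrix(R0.T@Rm).as_rotvec()
    print("shift",np.round(d*1000,1),"rot",np.round(w,4),"rows>=",round(max(np.linalg.norm(d)/.0625,np.degrees(np.linalg.norm(w))/10.7),1))
E
python3 - <<'E'
from h import *
Rd=Rx([.283,.959,0],[0,0,-1])
s=read_state()
ref=(np.array([.265,.621,.231]),R.from_rotvec(s["tcp_rot"]).as_matrix())
go([.265,.621,.38],ref[1],s,ref)
go([.55,.15,.38],Rd,s,ref)
go([.46,-.22,.36],Rd,s,ref)
E
```

```text
shift [ 0.00e+00 -1.00e-01 -1.49e+02] rot [0. 0. 0.] rows>= 2.4
shift [-447.1 -321.2 -148.8] rot [-4.000e-04  4.000e-04  1.454e+00] rows>= 9.1
shift [-509.7 -696.8 -128.7] rot [-4.000e-04  4.000e-04  1.454e+00] rows>= 14.0
```

```bash
python3 -m crank '0 0 -150 0 0 0 255;0 0 -150 0 0 0 255;-100 -70 -150 0 0 0.3 255;-200 -145 -150 0 0 0.6 255;-300 -215 -150 0 0 0.95 255;-447 -321 -149 0 0 1.3 255;-447 -321 -149 0 0 1.454 255;-447 -321 -149 0 0 1.454 255;-447 -321 -149 0 0 1.454 255;-510 -697 -129 0 0 1.454 255;-510 -697 -129 0 0 1.454 255;-510 -697 -129 0 0 1.454 255;-510 -697 -129 0 0 1.454 255;-510 -697 -129 0 0 1.454 255;-510 -697 -129 0 0 1.454 255;-510 -697 -129 0 0 1.454 255;-510 -697 -129 0 0 1.454 255' 40
python3 - <<'E'
from h import *
s=read_state();w=cam("wrist");cv2.imwrite("pics/w1.png",w["pixels"][:,:,::-1]);print(s["q"],s["tool_pos"],s["wrist_force"],R.from_rotvec(s["tcp_rot"]).as_matrix().round(3))
print(proj(w,np.array([.4675,-.316,.212]),s),proj(w,np.array([.506,-.12,.155]),s))
E
```

```text
time: 2.48
tool_pos: [0.4595, -0.2235, 0.3602]
tcp_rot: [2.519, 1.877, -0.001]
wrist_force: [0.4, 0.2, 0.4]
width: 0.002
[-5.01094779e-01 -1.04485307e-01  1.76678599e+00 -5.77598444e-04
  1.47906367e+00 -2.11139418e-01] [ 0.45950106 -0.22351777  0.36017617] [0.40969961 0.17508652 0.38936185] [[ 0.286  0.958 -0.   ]
 [ 0.958 -0.286 -0.001]
 [-0.001  0.    -1.   ]]
(np.float64(314.1424105272871), np.float64(276.32942811829093)) (np.float64(295.2662813904535), np.float64(76.98843735348302))
```

View pics/w1.png

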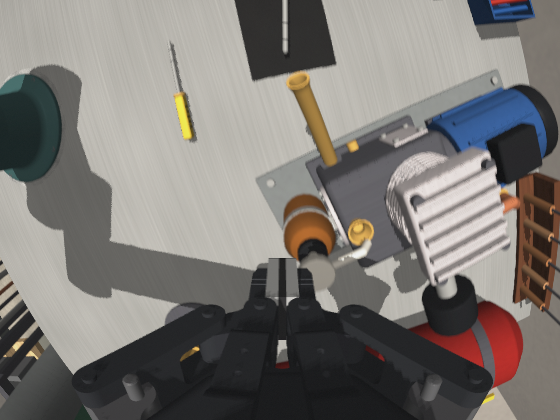

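```bash
python3 - <<'E'
import cv2
i=cv2.imread("pics/w1.png")
cv2.imwrite("pics/w1a.png",cv2.resize(i[60:180,270:370],None,fx=5,fy=5,interpolation=cv2.INTER_CUBIC))
cv2.imwrite("pics/w1b.png",cv2.resize(i[190:300,260:400],None,fx=5,fy=5,interpolation=cv2.INTER_CUBIC))
E
```

```text
(no output)
```

View pics/w1a.png

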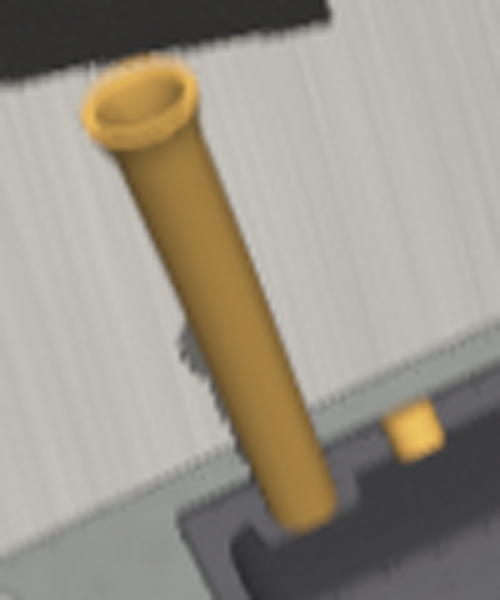

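View pics/w1b.png

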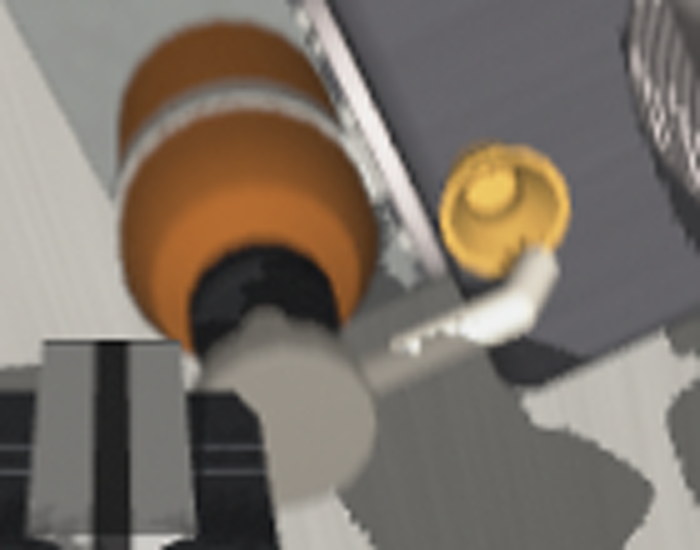

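```bash
python3 - <<'E'
from h import *
t=cam("top");s=cam("side");st=read_state();w=cam("wrist")
P=[ray(t,416.3,234),ray(s,357.7,340),ray(w,318.6,274.8,st)]
M=[ray(t,348,226.3),ray(s,309,273.3),ray(w,298.2,80,st)]
print("pump",tri(P),plane(w,318.6,274.8,.212,st))
print("mouth",tri(M),plane(w,298.2,80,.155,st))
a=plane(w,257,181,.008,st);b=plane(w,498,70,.008,st);print(a,b,np.degrees(np.arctan2(*(b-a)[1::-1])),np.linalg.norm(b-a))
# tube axis root in wrist: point (303,518)/5 -> pixel
u,v=270+300/5,60+500/5
m=tri(M)[0];
for yaw in (8,9,10,11,12):
    y=np.radians(yaw);h=np.array([-np.sin(y),np.cos(y),0]);z=h*np.cos(.698)+np.array([0,0,np.sin(.698)])
    q=m-z*.1; print(yaw,proj(w,q,st),proj(w,m-z*.13,st),proj(t,q),proj(s,q))
print(u,v)
E
```

```text
pump (array([ 0.46985434, -0.31577626,  0.20769319]), [np.float64(0.0026752613655446488), np.float64(0.00048565609369836466), np.float64(0.0026287040379617504)]) [ 0.47262829 -0.31364786  0.212     ]
mouth (array([ 0.5079391 , -0.12041127,  0.149529  ]), [np.float64(0.002389588791175335), np.float64(0.0012243912471955611), np.float64(0.0015405884655837114)]) [ 0.50832961 -0.12208687  0.155     ]
[ 0.4135714  -0.24394578  0.008     ] [ 0.86834946 -0.1633137   0.008     ] 10.054051334540171 0.46187078155475314
8 (np.float64(319.4263785054767), np.float64(137.60724539764928)) (np.float64(324.5167060204207), np.float64(151.61202467600026)) (np.float64(368.03524355307167), np.float64(224.83170068902496)) (np.float64(331.84663661014145), np.float64(318.1443999616208))
9 (np.float64(320.37118326137335), np.float64(137.18614949873614)) (np.float64(325.68013080505983), np.float64(151.09332519293068)) (np.float64(367.9496987170005), np.float64(224.44303647726903)) (np.float64(332.32804515841565), np.float64(317.8012982694663))
10 (np.float64(321.30826880086727), np.float64(136.74919604264085)) (np.float64(326.83410681236853), np.float64(150.55515054603632)) (np.float64(367.85734869838734), np.float64(224.05578315024312)) (np.float64(332.800503073896), np.float64(317.4510624881339))
11 (np.float64(322.23735977460444), np.float64(136.2965125994068)) (np.float64(327.97829797884634), np.float64(149.99765568957667)) (np.float64(367.7582248185088), np.float64(223.6700576349763)) (np.float64(333.2638630996255), np.float64(317.0938356143855))
12 (np.float64(323.15818308101177), np.float64(135.82823119106942)) (np.float64(329.1123709183197), np.float64(149.421000944252)) (np.float64(367.65236041952227), np.float64(223.28597628337906)) (np.float64(333.7179824433487), np.float64(316.7297628686211))
330.0 160.0
```

```bash
python3 - <<'E'
from h import *
s=read_state();print(s["time"],s["tool_pos"],s["joint_vel"].round(4))
Rm=R.from_rotvec(s["tcp_rot"]).as_matrix()
go([.469,-.315,.222],Rm)
E
```

```text
2.675 [ 0.46010556 -0.22079469  0.36017565] [ 0.0317 -0.0111  0.0014  0.0043  0.0031  0.0014]
shift [-87.9  35.4 138.1] rot [0. 0. 0.] rows>= 2.7
```

```bash
python3 -m crank '-88 35 100 0 0 0 255;-88 35 100 0 0 0 255;-88 35 138 0 0 0 255;-88 35 138 0 0 0 255;-88 35 138 0 0 0 255;-88 35 138 0 0 0 255'
python3 - <<'E'
from h import *
s=read_state();w=cam("wrist");cv2.imwrite("pics/w2.png",w["pixels"][:,:,::-1])
c=cam("side");crop(c,290,230,490,420,3,"pics/s2.png")
E
```

```text
time: 3.42
tool_pos: [0.4708, -0.3149, 0.2257]
tcp_rot: [2.511, 1.88, 0.003]
wrist_force: [-0.0, -0.6, 0.3]
width: 0.002
```

View pics/w2.png

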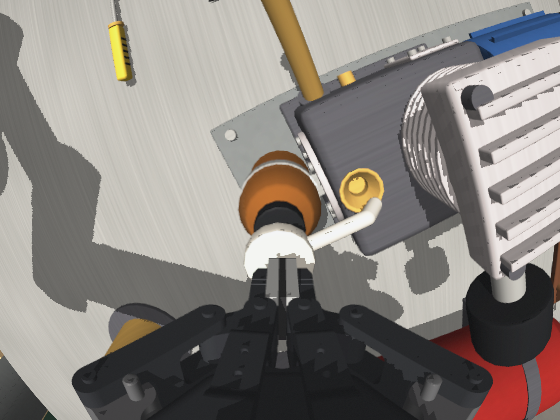

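View pics/s2.png

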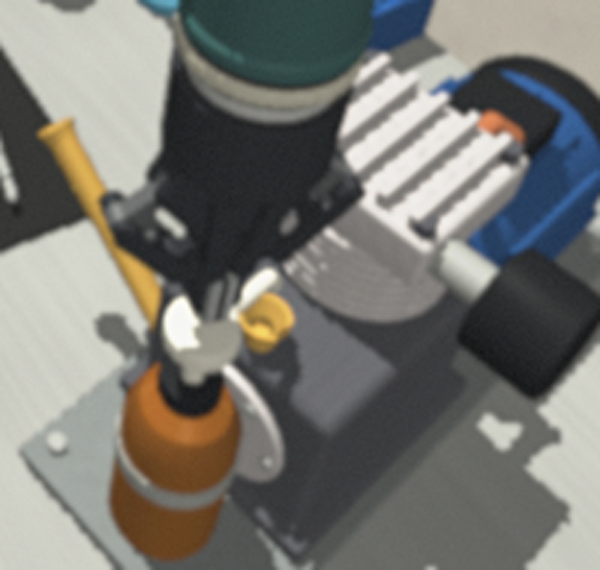

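```bash
python3 -m crank '0 0 6 0 0 0 255;0 0 10 0 0 0 255;0 0 13 0 0 0 255;0 0 16 0 0 0 255;0 0 16 0 0 0 255'; python3 -m crank '0 0 4 0 0 0 255;0 0 8 0 0 0 255;0 0 11 0 0 0 255;0 0 11 0 0 0 255;0 0 11 0 0 0 255'
```

```text
time: 4.15
tool_pos: [0.469, -0.3148, 0.2064]
tcp_rot: [-2.516, -1.881, -0.0]
wrist_force: [-1.7, 0.6, 4.8]
width: 0.002
time: 4.78
tool_pos: [0.4691, -0.3149, 0.1963]
tcp_rot: [2.516, 1.881, 0.0]
wrist_force: [-1.7, 2.5, 7.8]
width: 0.002
```

```bash
python3 -m crank '0 0 2 0 0 0 255;0 0 3 0 0 0 255;0 0 4 0 0 0 255;0 0 4 0 0 0 255;0 0 4 0 0 0 255'
```

```text
time: 5.4
tool_pos: [0.4691, -0.3149, 0.194]
tcp_rot: [2.516, 1.88, 0.001]
wrist_force: [-5.0, 4.2, 13.7]
width: -0.004
```

```bash
python3 -m crank '0 0 -8 0 0 0 255;0 0 -16 0 0 0 255;0 0 -24 0 0 0 255;0 0 -40 0 0 0 255;0 0 -40 0 0 0 255'
python3 - <<'E'
from h import *
c=cam("side");crop(c,290,230,490,420,3,"pics/s3.png");w=cam("wrist");cv2.imwrite("pics/w3.png",w["pixels"][:,:,::-1])
s=read_state();Rd=Rx([.283,.959,0],[0,0,-1])
print(s["wrist_force"])
go([.469,-.315,.34],Rd);go([.53,-.1,.34],Rd);go([.556,.096,.16],Rd)
E
```

```text
time: 6.02
tool_pos: [0.4699, -0.3157, 0.2329]
tcp_rot: [2.514, 1.879, 0.001]
wrist_force: [-0.2, 0.3, 0.1]
width: 0.002
[0.03805137 0.16411408 0.2503357 ]
shift [   0.    -0.  -108.7] rot [ 0.0003  0.0002 -0.0001] rows>= 1.7
shift [ 223.5   -2.4 -108.7] rot [ 0.0003  0.0002 -0.0001] rows>= 4.0
shift [418.9 -33.   71.2] rot [ 0.0003  0.0002 -0.0001] rows>= 6.8
```

View pics/s3.png

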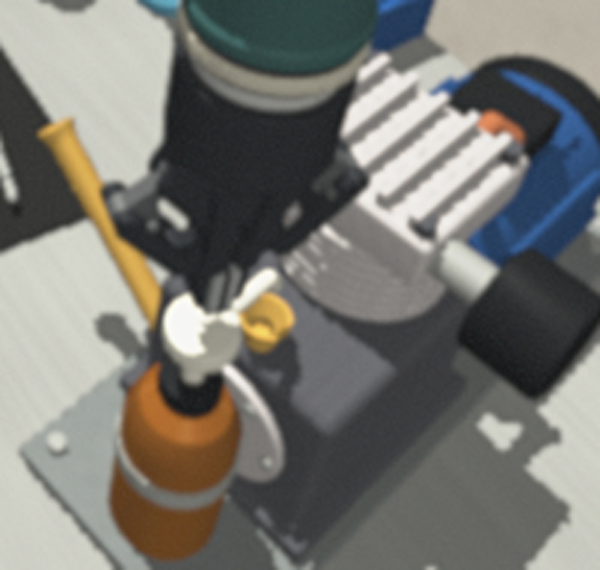

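```bash
python3 -m crank '0 0 -60 0 0 0 255;0 0 -109 0 0 0 200;60 0 -109 0 0 0 100;120 0 -109 0 0 0 0;180 0 -109 0 0 0 0;240 -2 -109 0 0 0 0;300 -10 -90 0 0 0 0;355 -20 -60 0 0 0 0;355 -20 -60 0 0 0 0;355 -20 -60 0 0 0 0;355 -20 -60 0 0 0 0'
python3 - <<'E'
from h import *
s=read_state();w=cam("wrist");cv2.imwrite("pics/w4.png",w["pixels"][:,:,::-1])
np.savez("w4.npz",p=s["tool_pos"],r=s["tcp_rot"]);print(s["tool_pos"],read_state()["tool_pos"])
m=np.array([.507,-.1215,.155]);print(proj(w,m,s))
E
```

```text
time: 7.5
tool_pos: [0.5508, 0.03, 0.292]
tcp_rot: [2.517, 1.878, 0.001]
wrist_force: [-0.4, 0.7, -0.4]
width: 0.997
[0.55076139 0.02996212 0.29204684] [0.55081874 0.02982216 0.29221008]
(np.float64(281.89697151686653), np.float64(336.49131708803014))
```

View pics/w4.png

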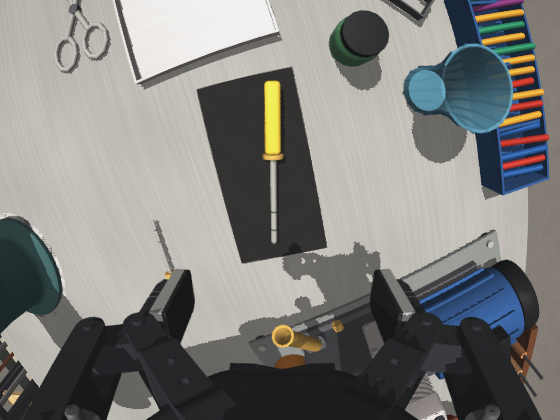

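```bash
python3 - <<'E'
import cv2
i=cv2.imread("pics/w4.png")
cv2.imwrite("pics/w4a.png",cv2.resize(i[310:370,260:350],None,fx=7,fy=7,interpolation=cv2.INTER_CUBIC))
cv2.imwrite("pics/w4b.png",cv2.resize(i[70:255,235:315],None,fx=3.2,fy=3.2,interpolation=cv2.INTER_CUBIC))
E
```

```text
(no output)
```

View pics/w4a.png

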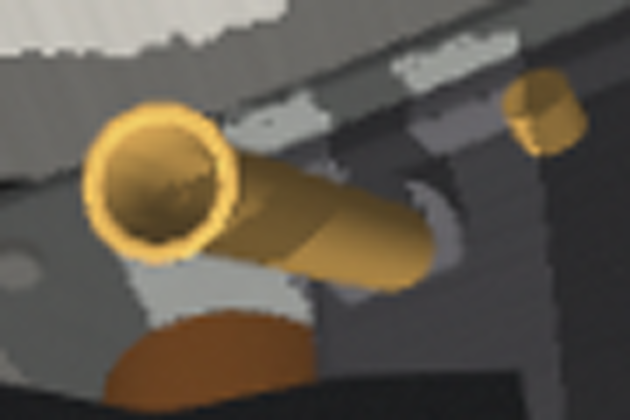

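View pics/w4b.png

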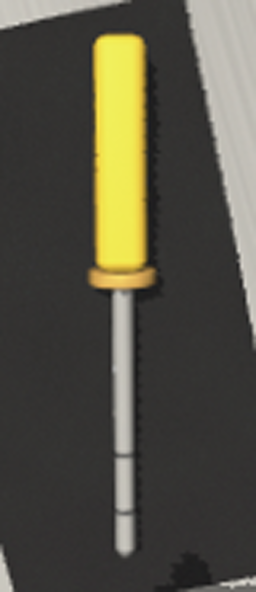

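```bash
python3 - <<'E'
from h import *
z=np.load("w4.npz");st={"tool_pos":z["p"],"tcp_rot":z["r"]};w=cam("wrist");t=cam("top");s=cam("side")
w1s={"tool_pos":np.array([.45950106,-.22351777,.36017617]),"tcp_rot":np.array([2.519,1.877,-.001])}
M=[ray(t,348,226.3),ray(s,309,273.3),ray(w,298.2,80,w1s),ray(w,283,336,st)]
print(tri(M));print(tri(M[2:]));print(plane(w,283,336,.155,st))
tip=plane(w,274.1,243.8,.0165,st);e=plane(w,272.2,80.9,.0235,st);col=plane(w,273.4,160,.02,st)
d=tip-e;print(tip,e,col,np.linalg.norm(d[:2]),np.degrees(np.arctan2(d[1],d[0])))
d[2]=0;d/=np.linalg.norm(d);print(d,"grip",tip-.173*d, e+.047*d)
E
```

```text
(array([ 0.50740957, -0.12182928,  0.15215897]), [np.float64(0.0036984424673512334), np.float64(0.0005336101315073815), np.float64(0.002071258081944877), np.float64(0.00136196838433368)])
(array([ 0.50792027, -0.12366478,  0.15205975]), [np.float64(0.00026808789110308674), np.float64(0.0002680878911033381)])
[ 0.50837091 -0.12114602  0.155     ]
[ 0.51114588 -0.06978521  0.0165    ] [0.57284441 0.14148249 0.0235    ] [0.54505034 0.04426241 0.02      ] 0.22009259388576796 -106.27989521001157
[-0.2803299  -0.95990372  0.        ] grip [0.55964295 0.09627813 0.0165    ] [0.55966891 0.09636701 0.0235    ]
```

```bash
python3 - <<'E'
from h import *
st=read_state();w=cam("wrist")
print("jar cap",plane(w,364,34,.085,st),"vase rim",plane(w,482,88,.14,st), st["tool_pos"])
Rd=Rx([.2803,.9599,0],[0,0,-1])
go([.5593,.0963,.09],Rd);go([.5593,.0963,.006],Rd)
E
```

```text
jar cap [0.68276671 0.16209937 0.085     ] vase rim [0.7776008 0.0813484 0.14     ] [0.55066974 0.03010223 0.29203643]
shift [ 65.7 -10.6 201.9] rot [ 0.001  -0.0003 -0.0045] rows>= 3.4
shift [ 65.7 -10.7 285.9] rot [ 0.001  -0.0003 -0.0045] rows>= 4.7
```

```bash
python3 -m crank '30 -5 60 0 0 -0.0045 80;50 -8 120 0 0 -0.0045 80;66 -10.6 170 0 0 -0.0045 80;66 -10.6 202 0 0 -0.0045 80;66 -10.6 202 0 0 -0.0045 80;66 -10.6 202 0 0 -0.0045 80'
python3 - <<'E'
from h import *
s=read_state();w=cam("wrist");cv2.imwrite("pics/w5.png",w["pixels"][:,:,::-1]);print(s["tool_pos"],s["width"])
E
```

```text
time: 8.5
tool_pos: [0.5602, 0.0973, 0.091]
tcp_rot: [2.512, 1.885, 0.003]
wrist_force: [1.2, -0.1, 0.4]
width: 0.685
[0.56021519 0.0972968  0.09095716] 0.6848627925167343
```

View pics/w5.png

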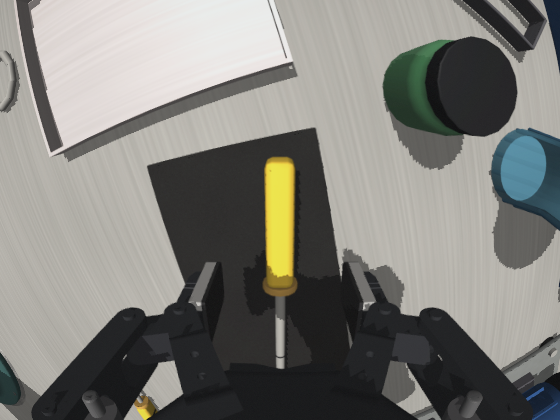

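```bash
python3 -m crank '0 0 50 0 0 0 80;0 0 70 0 0 0 80;0 0 80 0 0 0 80;0 0 83 0 0 0 80;0 0 83 0 0 0 80' 40; python3 -m crank '0 0 0 0 0 0 255;0 0 0 0 0 0 255;0 0 0 0 0 0 255;0 0 0 0 0 0 255;0 0 0 0 0 0 255;0 0 0 0 0 0 255' 40
```

```text
time: 9.18
tool_pos: [0.5601, 0.0976, 0.0077]
tcp_rot: [2.511, 1.886, 0.003]
wrist_force: [0.6, 0.6, 0.4]
width: 0.686
time: 9.93
tool_pos: [0.5595, 0.0977, 0.0071]
tcp_rot: [2.511, 1.886, 0.002]
wrist_force: [-0.5, 0.5, 6.0]
width: 0.225
```

```bash
python3 -m crank '0 0 -20 0 0 0 255;0 0 -50 0 0 0 255;0 0 -110 0 0 0 255;0 0 -170 0 0 0 255;0 0 -230 0 0 0 255;0 0 -250 0 0 0 255;0 0 -250 0 0 0 255;0 0 -250 0 0 0 255'
python3 - <<'E'
from h import *
s=read_state();w=cam("wrist");cv2.imwrite("pics/w6.png",w["pixels"][:,:,::-1]);print(s["tool_pos"],s["width"],s["wrist_force"],s["torque"],s["q"])
np.savez("w6.npz",p=s["tool_pos"],r=s["tcp_rot"])
crop(cam("side"),200,130,400,300,3,"pics/s6.png")
E
```

```text
time: 10.92
tool_pos: [0.5572, 0.0973, 0.2536]
tcp_rot: [-2.51, -1.885, 0.006]
wrist_force: [0.9, -0.5, -1.5]
width: 0.226
[0.55719252 0.09730211 0.25355526] 0.2258266436829947 [ 0.910516  -0.4810293 -1.4623609] [ 0.01032123 -0.05772343 -0.0293389 ] [1.28845097e-01 4.71093630e-02 1.81135003e+00 7.52097027e-06
 1.28765523e+00 4.11347030e-01]
```

View pics/w6.png

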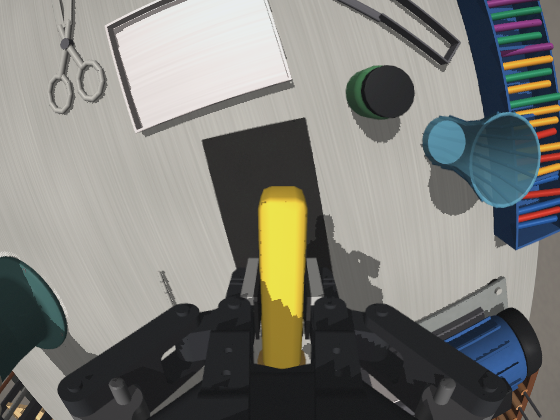

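View pics/s6.png

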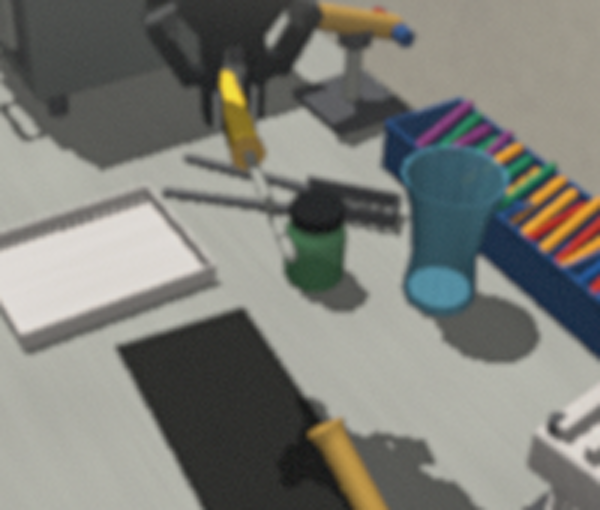

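```bash
python3 - <<'E'
from h import *
s=read_state();t=cam("top");c=cam("side")
crop(t,220,150,380,270,4,"pics/t7.png")
Rt=R.from_rotvec(s["tcp_rot"]).as_matrix()
print(s["tool_pos"],Rt.round(3))
for x in(-.173,-.053,.047):
    p=s["tool_pos"]+Rt@np.array([x-.0013,0,-.0094]);print(x,p,proj(t,p),proj(c,p))
E
```

```text
[0.55706443 0.09727167 0.25299387] [[ 0.279  0.96  -0.006]
 [ 0.96  -0.279 -0.001]
 [-0.002 -0.005 -1.   ]]
-0.173 [ 0.50852836 -0.07011186  0.26278435] (np.float64(337.18724098701756), np.float64(220.04414390106663)) (np.float64(297.6061967720698), np.float64(216.93887552822562))
-0.053 [0.54197999 0.04513099 0.26251542] (np.float64(297.6716050451006), np.float64(210.12735247485168)) (np.float64(282.9099213196722), np.float64(182.29767496145445))
0.047 [0.56985634 0.14116671 0.26229131] (np.float64(265.0885379161537), np.float64(201.95034929517175)) (np.float64(272.87689913742514), np.float64(158.64842214009508))
```

View pics/t7.png

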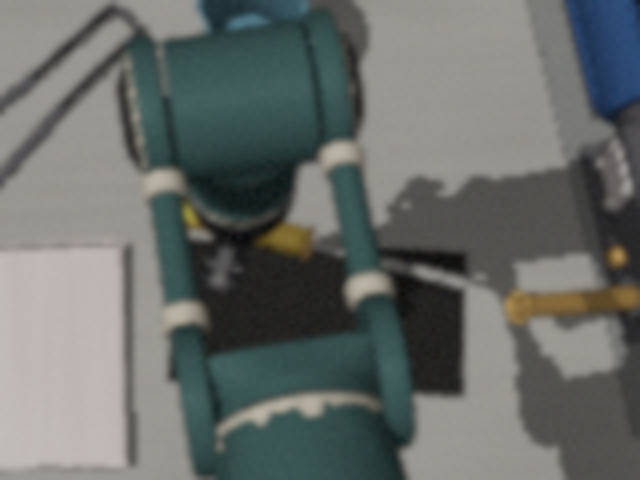

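```bash
cat >> h.py <<'E'
def tubepose(a,m=(.508,-.122,.155),yaw=10.05,off=(-.1743,0,-.0094)):
    y=np.radians(yaw);h=np.array([-np.sin(y),np.cos(y),0]);u=np.array([0,0,1.]);k=np.radians(40)
    tz=np.cos(k)*h+np.sin(k)*u; Rm=Rx(tz,np.sin(k)*h-np.cos(k)*u)
    return np.array(m)+a*tz-Rm@np.array(off),Rm
E
python3 - <<'E'
from h import *
s=read_state();print(s["tool_pos"],s["joint_vel"].round(3))
for a in(.06,.03):
    p,Rm=tubepose(a);print(p);go(p,Rm)
E
```

```text
[0.55760653 0.09734202 0.25373114] [-0.    -0.003 -0.012  0.001 -0.    -0.001]
[0.47562425 0.06067967 0.29840432]
shift [-58.1 -68.7 -44.3] rot [ 0.1556  0.6865 -0.4406] rows>= 4.4
[0.47963466 0.03805097 0.27912069]
shift [-78.7 -58.5 -25. ] rot [ 0.1556  0.6865 -0.4406] rows>= 4.4
```

```bash
python3 -m crank '-10 -20 -44 0 0 0 255;-25 -40 -60 0.04 0.17 -0.11 255;-40 -55 -60 0.078 0.343 -0.22 255;-50 -65 -55 0.117 0.515 -0.33 255;-58 -69 -44 0.1556 0.6865 -0.4406 255;-58 -69 -44 0.1556 0.6865 -0.4406 255;-58 -69 -44 0.1556 0.6865 -0.4406 255;-58 -69 -44 0.1556 0.6865 -0.4406 255;-58 -69 -44 0.1556 0.6865 -0.4406 255;-58 -69 -44 0.1556 0.6865 -0.4406 255'
python3 - <<'E'
from h import *
s=read_state();w=cam("wrist");cv2.imwrite("pics/w8.png",w["pixels"][:,:,::-1]);print(s["tool_pos"],s["width"],s["wrist_force"],s["q"].round(3))
np.savez("w8.npz",p=s["tool_pos"],r=s["tcp_rot"])
c=cam("side");crop(c,230,130,430,300,3,"pics/s8.png");t=cam("top");crop(t,250,150,450,290,4,"pics/t8.png")
s=read_state();p,Rm=tubepose(.06);go(p,Rm,s)
Rt=R.from_rotvec(s["tcp_rot"]).as_matrix()
for x in(-.173,-.053):
    q=s["tool_pos"]+Rt@np.array([x-.0013,0,-.0094]);print(x,q,"top",proj(t,q),"side",proj(c,q),"w",proj(w,q,s))
E
```

```text
time: 12.38
tool_pos: [0.4764, 0.0616, 0.301]
tcp_rot: [-1.633, -1.954, -0.599]
wrist_force: [-0.3, 0.2, -1.0]
width: 0.224
[0.47644422 0.06162001 0.30096136] 0.2238699494145568 [-0.30298842  0.15116011 -1.03031209] [-0.345  0.012  1.91   0.593  1.604 -0.622]
shift [-1.9 -0.9  1.3] rot [0.0034 0.0009 0.0039] rows>= 0.0
-0.173 [ 0.50137268 -0.07600469  0.19593638] top (np.float64(336.4655300943481), np.float64(225.88701017335796)) side (np.float64(295.0342824761039), np.float64(244.9348726693749)) w (np.float64(280.25212868641546), np.float64(460.7376223278829))
-0.053 [0.48486227 0.01449556 0.27298903] top (np.float64(309.0576527703472), np.float64(228.32625722602833)) side (np.float64(266.1880561111698), np.float64(193.48209085547606)) w (np.float64(279.6157350064658), np.float64(364.31734609568093))
```

View pics/w8.png

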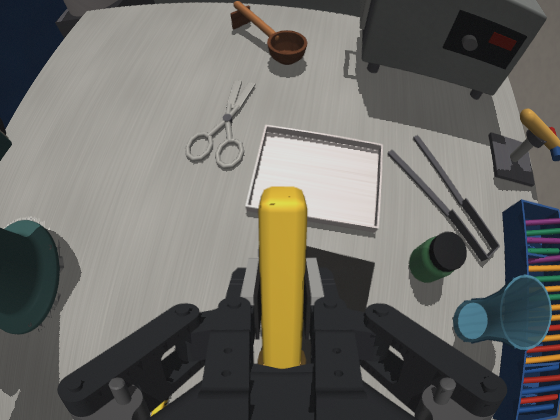

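View pics/s8.png

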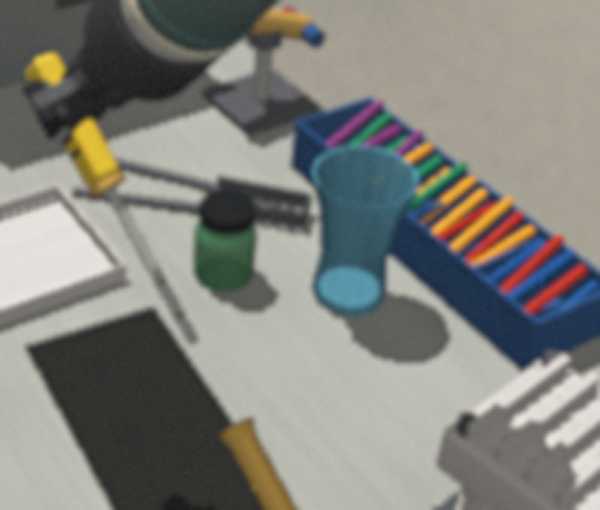

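View pics/t8.png

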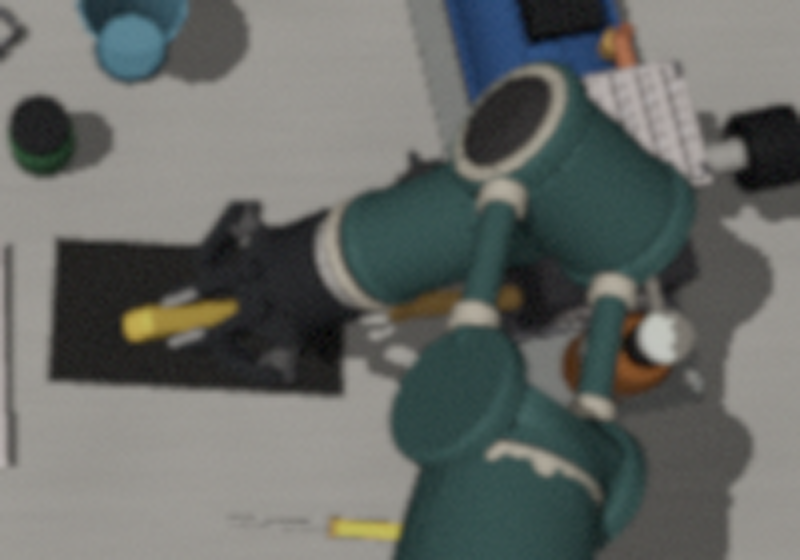

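```bash
python3 - <<'E'
from h import *
c=cam("side");s=read_state()
p,Rm=tubepose(.06);i=-Rm[:,0]
m=np.array([.508,-.122,.155]);print("m side",proj(c,m),"obs 309,273.3; +1mm each:",[np.subtract(proj(c,m+d),proj(c,m)).round(2) for d in np.eye(3)*.001])
im=c["pixels"];crop(c,270,225,330,290,9,"pics/s9.png")
go(*tubepose(.02),s); print(np.degrees(R.from_matrix(R.from_rotvec(s["tcp_rot"]).as_matrix().T@Rm).magnitude()))
E
```

```text
m side (np.float64(309.1026556010477), np.float64(272.33921796327826)) obs 309,273.3; +1mm each: [array([ 0.42, -0.18]), array([-0.27, -0.33]), array([ 0.03, -0.34])]
shift [-41.8  -1.    1.4] rot [0.0035 0.0008 0.0036] rows>= 0.7
0.29108865241996196
```

View pics/s9.png

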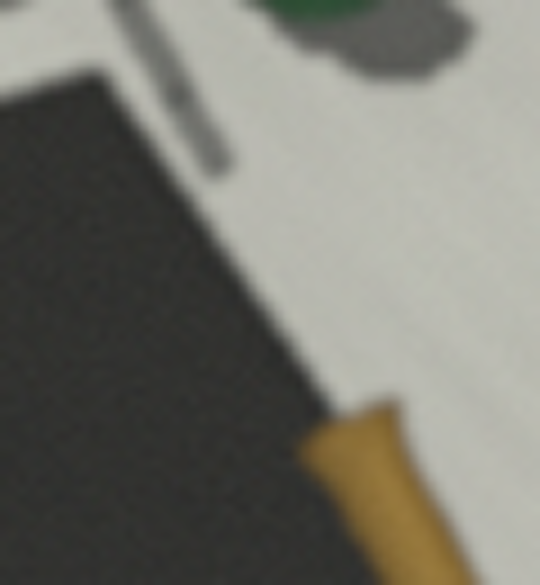

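```bash
python3 - <<'E'
from h import *
c=cam("side");s=read_state();Rt=R.from_rotvec(s["tcp_rot"]).as_matrix()
im=np.ascontiguousarray(c["pixels"][160:280,240:340,::-1]);k=6
im=cv2.resize(im,None,fx=k,fy=k,interpolation=cv2.INTER_CUBIC)[:600]
cv2.imwrite("pics/s10.png",im)
for x in(-.053,-.093,-.133,-.173,-.233,):
    q=s["tool_pos"]+Rt@np.array([x-.0013,0,-.0094]);u=np.array(proj(c,q));print(x,(u-[240,160])*k)
E
```

```text
-0.053 [157.30642379 201.61091279]
-0.093 [214.61605208 303.9690128 ]
-0.133 [272.25028885 406.90688113]
-0.173 [330.21189985 510.42945758]
-0.233 [417.77427082 666.8205945 ]
```

View pics/s10.png

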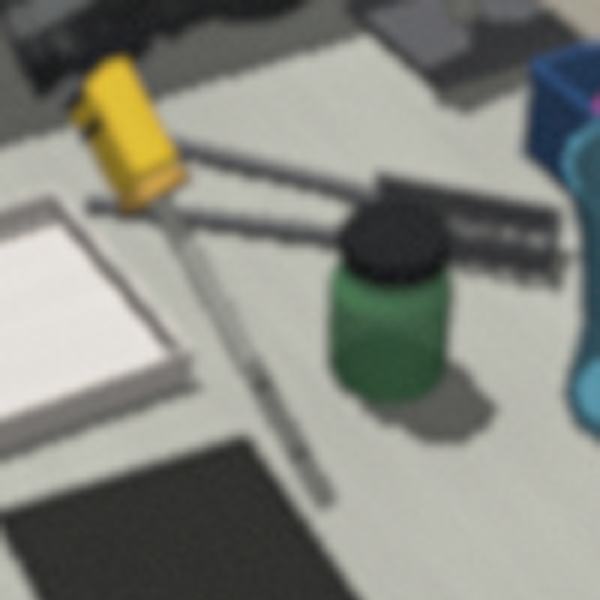

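```bash
python3 -m crank '-20 -1 1.4 0.0035 0.0008 0.0036 255;-42 -1 1.4 0.0035 0.0008 0.0036 255;-42 -1 1.4 0.0035 0.0008 0.0036 255;-42 -1 1.4 0.0035 0.0008 0.0036 255;-42 -1 1.4 0.0035 0.0008 0.0036 255'
python3 - <<'E'
from h import *
s=read_state();c=cam("side");s2=read_state();print(s2["tool_pos"])
print("mid");Rt=R.from_rotvec(s2["tcp_rot"]).as_matrix();k=6
im=np.ascontiguousarray(c["pixels"][200:300,260:360,::-1]);cv2.imwrite("pics/s11.png",cv2.resize(im,None,fx=k,fy=k,interpolation=cv2.INTER_CUBIC))
for x in(-.093,-.133,-.173,-.193):
    q=s2["tool_pos"]+Rt@np.array([x-.0013,0,-.0094]);u=np.array(proj(c,q));print(x,(u-[260,200])*k)
print((np.array(proj(c,np.array([.508,-.122,.155])))-[260,200])*k)
for a in(.02,0,-.03,-.11,-.119): go(*tubepose(a),s2)
E
```

```text
time: 13.25
tool_pos: [0.4811, 0.0301, 0.2725]
tcp_rot: [-1.634, -1.948, -0.595]
wrist_force: [0.7, -0.5, -1.4]
width: 0.223
[0.48115252 0.03020316 0.27263201]
mid
-0.093 [150.8586416  174.27378763]
-0.133 [208.41789861 277.97138048]
-0.173 [266.30996779 382.26856098]
-0.193 [295.38171028 434.64362404]
[294.61593361 434.03530778]
shift [ 0.3 -0.1  0.2] rot [ 0.0003 -0.0004 -0.0002] rows>= 0.0
shift [-19.7  -0.1   0.2] rot [ 0.0003 -0.0004 -0.0002] rows>= 0.3
shift [-49.7  -0.1   0.1] rot [ 0.0003 -0.0004 -0.0002] rows>= 0.8
shift [-1.297e+02 -1.000e-01  1.000e-01] rot [ 0.0003 -0.0004 -0.0002] rows>= 2.1
shift [-1.387e+02 -1.000e-01  1.000e-01] rot [ 0.0003 -0.0004 -0.0002] rows>= 2.2
```

View pics/s11.png

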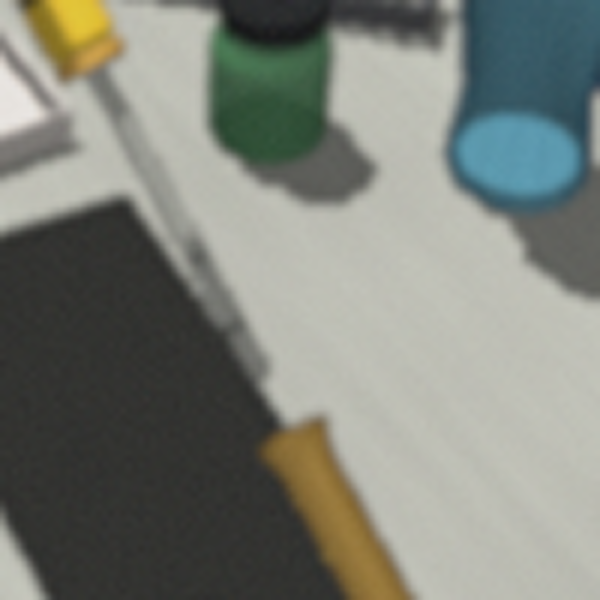

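```bash
python3 -m crank '-10 0 0 0 0 0 255;-20 0 0 0 0 0 255;-25 0 0 0 0 0 255;-30 0 0 0 0 0 255;-30 0 0 0 0 0 255;-30 0 0 0 0 0 255'; python3 -c "
from h import *
s=read_state();print(s['wrist_force'],s['torque']);go(*tubepose(-.01),s)"
```

```text
time: 14.05
tool_pos: [0.485, 0.0075, 0.253]
tcp_rot: [-1.634, -1.947, -0.595]
wrist_force: [-0.4, 0.4, -0.9]
width: 0.229
[-0.35438783  0.41894187 -0.92247066] [-0.36792495 -0.06368377  0.0968605 ]
shift [ 0.5  0.  -0.1] rot [-0.     -0.0007 -0.0007] rows>= 0.0
```

```bash
python3 -m crank '-5 0 0 0 0 0 255;-10 0 0 0 0 0 255;-15 0 0 0 0 0 255;-20 0 0 0 0 0 255;-20 0 0 0 0 0 255;-20 0 0 0 0 0 255'; python3 -c "
from h import *
s=read_state();print(s['wrist_force'],s['torque']);go(*tubepose(-.03),s)
c=cam('side');im=np.ascontiguousarray(c['pixels'][200:300,260:360,::-1]);cv2.imwrite('pics/s12.png',cv2.resize(im,None,fx=6,fy=6,interpolation=cv2.INTER_CUBIC))"
```

```text
time: 14.8
tool_pos: [0.4877, -0.0076, 0.2401]
tcp_rot: [-1.634, -1.947, -0.595]
wrist_force: [0.3, 0.0, -0.5]
width: 0.225
[ 0.28081901  0.02855209 -0.48728592] [-0.41437873 -0.07730327  0.03860718]
shift [ 0.6  0.1 -0.1] rot [-0.0001 -0.0008 -0.0008] rows>= 0.0
```

View pics/s12.png

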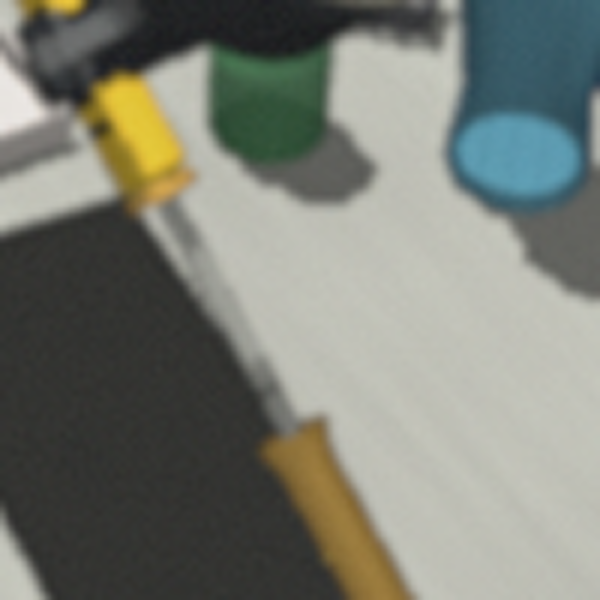

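```bash
python3 -m crank '-6 0 0 0 0 0 255;-12 0 0 0 0 0 255;-18 0 0 0 0 0 255;-24 0 0 0 0 0 255;-30 0 0 0 0 0 255;-30 0 0 0 0 0 255'; python3 -m crank '-6 0 0 0 0 0 255;-12 0 0 0 0 0 255;-18 0 0 0 0 0 255;-24 0 0 0 0 0 255;-30 0 0 0 0 0 255;-36 0 0 0 0 0 255;-36 0 0 0 0 0 255'; python3 -c "
from h import *
s=read_state();print(s['wrist_force'],s['torque']);go(*tubepose(-.096),s);go(*tubepose(-.12),s)
c=cam('side');im=np.ascontiguousarray(c['pixels'][200:300,260:360,::-1]);cv2.imwrite('pics/s13.png',cv2.resize(im,None,fx=6,fy=6,interpolation=cv2.INTER_CUBIC))"
```

```text
time: 15.6
tool_pos: [0.4915, -0.0305, 0.2203]
tcp_rot: [-1.634, -1.946, -0.594]
wrist_force: [0.1, -0.2, -1.2]
width: 0.224
time: 16.48
tool_pos: [0.4963, -0.0576, 0.1972]
tcp_rot: [-1.634, -1.946, -0.594]
wrist_force: [0.7, 1.0, -0.2]
width: 0.229
[ 0.72038911  1.00194763 -0.23961349] [-0.36144831 -0.07202693 -0.01865274]
shift [ 1.1  0.3 -0.3] rot [-0.0003 -0.001  -0.0015] rows>= 0.0
shift [-22.9   0.3  -0.3] rot [-0.0003 -0.001  -0.0015] rows>= 0.4
```

View pics/s13.png

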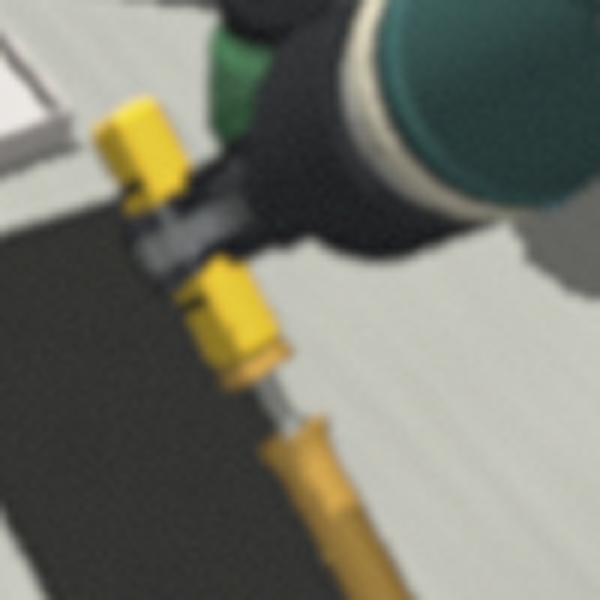

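```bash
python3 -m crank '-5 0 0 0 0 0 255;-10 0 0 0 0 0 255;-14 0 0 0 0 0 255;-17 0 0 0 0 0 255;-17 0 0 0 0 0 255'; python3 -m crank '-1 0 0 0 0 0 255;-2 0 0 0 0 0 255;-3 0 0 0 0 0 255;-3 0 0 0 0 0 255'; python3 -m crank '-1 0 0 0 0 0 255;-2 0 0 0 0 0 255;-2 0 0 0 0 0 255'; python3 -c "
from h import *
s=read_state();print(s['wrist_force'],s['torque']);go(*tubepose(-.12),s)
c=cam('side');im=np.ascontiguousarray(c['pixels'][200:300,260:360,::-1]);cv2.imwrite('pics/s14.png',cv2.resize(im,None,fx=6,fy=6,interpolation=cv2.INTER_CUBIC))"
```

```text
time: 17.15
tool_pos: [0.4986, -0.0704, 0.1865]
tcp_rot: [-1.634, -1.947, -0.594]
wrist_force: [-0.2, -0.5, -0.7]
width: 0.226
time: 17.65
tool_pos: [0.4991, -0.0725, 0.1847]
tcp_rot: [-1.634, -1.947, -0.595]
wrist_force: [0.4, 0.6, -1.1]
width: 0.226
time: 18.02
tool_pos: [0.4993, -0.074, 0.1834]
tcp_rot: [-1.634, -1.947, -0.594]
wrist_force: [-0.3, 0.5, -1.1]
width: 0.222
[-0.30631165  0.45074333 -1.13255263] [-0.39263498 -0.06606526  0.0395701 ]
shift [-1.3  0.2 -0.2] rot [-0.0002 -0.0006 -0.0008] rows>= 0.0
```

View pics/s14.png

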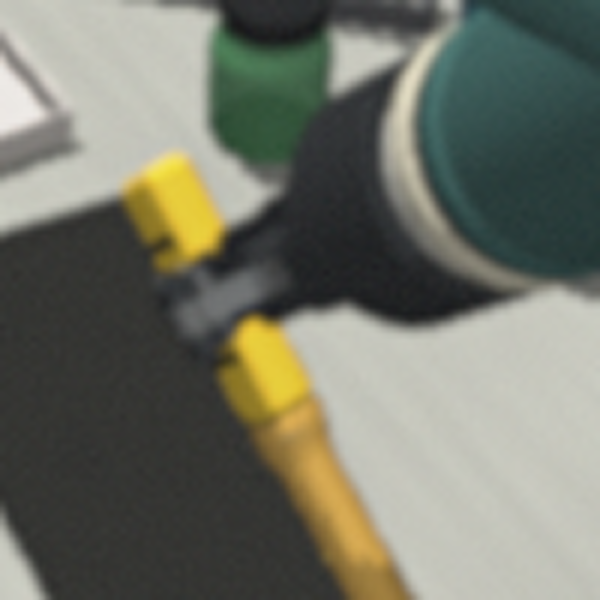

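Collar is at or within a few mm of the rim and there is no contact force yet, so I'll creep on until I feel it.

```bash
python3 -m crank '-1 0 0 0 0 0 255;-2 0 0 0 0 0 255;-2 0 0 0 0 0 255'; python3 -m crank '-1 0 0 0 0 0 255;-1 0 0 0 0 0 255;-1 0 0 0 0 0 255';  python3 -c "
from h import *
s=read_state();f=R.from_rotvec(s['tcp_rot']).as_matrix().T@s['wrist_force'];print(f,s['torque']);go(*tubepose(-.12),s)"
```

```text
time: 18.45
tool_pos: [0.4994, -0.0745, 0.1831]
tcp_rot: [-1.631, -1.946, -0.596]
wrist_force: [-2.2, 5.5, 5.0]
width: 0.225
time: 18.82
tool_pos: [0.4994, -0.0745, 0.1831]
tcp_rot: [-1.63, -1.945, -0.597]
wrist_force: [-2.4, 7.1, 7.6]
width: 0.228
[10.59850301 -1.09741334 -0.99256278] [1.27454132 0.34916781 0.06706247]
shift [-0.7  0.2 -0.1] rot [-0.0007 -0.0048  0.0003] rows>= 0.0
```

```bash
python3 -c "
from h import *
c=cam('side');im=np.ascontiguousarray(c['pixels'][200:300,260:360,::-1]);cv2.imwrite('pics/s15.png',cv2.resize(im,None,fx=6,fy=6,interpolation=cv2.INTER_CUBIC))
s=read_state();print(s['tool_pos'])
for a in(-.116,-.06,0,.04):go(*tubepose(a),s)"
```

```text
[ 0.49939303 -0.07452194  0.18308562]
shift [ 3.3  0.2 -0.1] rot [-0.0008 -0.0048  0.0003] rows>= 0.1
shift [59.3  0.2  0.2] rot [-0.0008 -0.0048  0.0003] rows>= 0.9
shift [119.3   0.2   0.5] rot [-0.0008 -0.0048  0.0003] rows>= 1.9
shift [159.3   0.2   0.7] rot [-0.0008 -0.0048  0.0003] rows>= 2.5
```

View pics/s15.png

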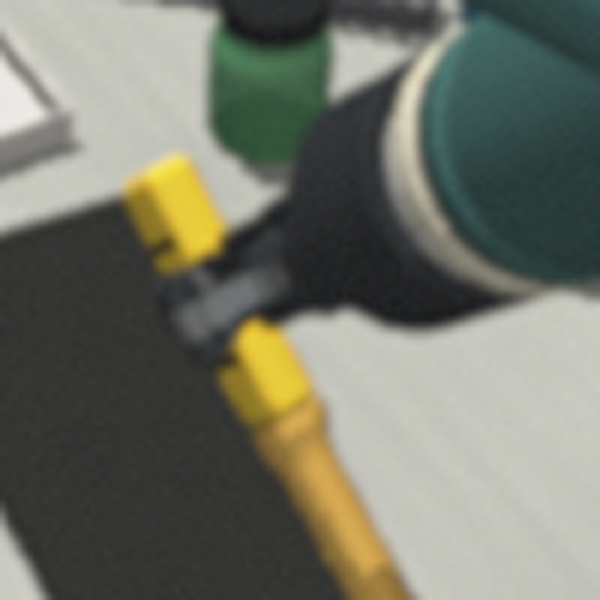

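```bash
python3 -m crank '5 0 0 0 0 0 255;15 0 0 0 0 0 255;30 0 0 0 0 0 255;45 0 0 0 0 0 255;60 0 0 0 0 0 255;75 0 0 0 0 0 255;90 0 0 0 0 0 255;105 0 0 0 0 0 255;120 0 0 0 0 0 255;140 0 0 0 0 0 255;165 0 0 0 0 0 255;185 0 0 0 0 0 255;185 0 0 0 0 0 255;185 0 0 0 0 0 255'; python3 -c "
from h import *
c=cam('side');s=read_state();print(s['tool_pos'],s['q']);crop(c,200,130,400,300,3,'pics/s16.png')
go(*tubepose(.063),s)
Rt=R.from_rotvec(s['tcp_rot']).as_matrix()
for x in(-.053,-.173):print((np.array(proj(c,s['tool_pos']+Rt@np.array([x-.0013,0,-.0094])))-[200,130])*3)
# final
Rd=Rx([.2803,.9599,0],[0,0,-1]);tip=np.array([.50,.265,.1]);p=tip-Rd@np.array([-.1743,0,-.0094]);print(p);go(p+[0,0,.15],Rd,s);go(p,Rd,s)"
```

```text
time: 20.62
tool_pos: [0.475, 0.0632, 0.3001]
tcp_rot: [-1.634, -1.948, -0.594]
wrist_force: [0.1, 0.1, -1.3]
width: 0.224
[0.47495638 0.06300587 0.29987606] [-0.3428879   0.01275912  1.91211404  0.59272821  1.60473072 -0.61619995]
shift [ 0.2  0.3 -0.4] rot [-0.0007 -0.0004 -0.0015] rows>= 0.0
[195.32346155 190.92071952]
[280.90746399 345.56012601]
[0.54885687 0.43231257 0.0906    ]
shift [230.7 137.1 270.9] rot [-0.1616 -0.6857  0.4394] rows>= 6.1
shift [134.2 137.3 385.7] rot [-0.1616 -0.6857  0.4394] rows>= 6.9
```

View pics/s16.png

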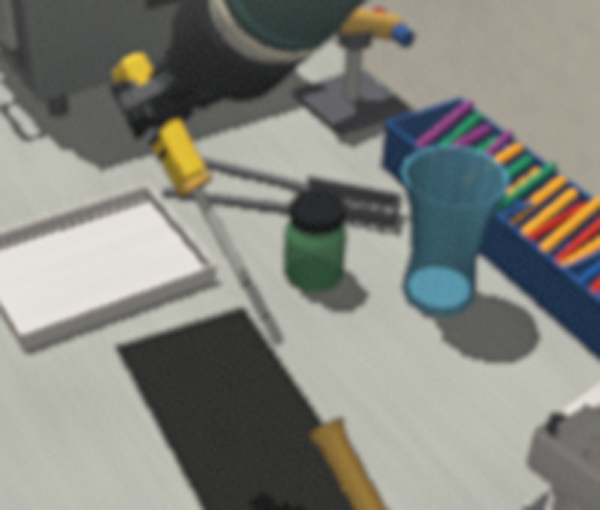

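```bash
python3 - <<'E'
from h import *
t=cam("top")
for n,u,v,z in(("cup",151,267,.045),("hend",115,308,.06),("oven fr",152,205,.0),("oven handle",112,230,.1),("shears",225,290,.01),("jacks",200,200,.02)): print(n,plane(t,u,v,z))
s=read_state();tip=np.array([.50,.27,.1])
for ux in([-.5,.866,0],[-.7071,.7071,0]):
    Rd=Rx(ux,[0,0,-1]);p=tip-Rd@np.array([-.1743,0,-.0094]);print(ux,p,p+Rd@np.array([.047,0,0]));go(p+[0,0,.14],Rd,s);go(p,Rd,s)
E
```

```text
cup [0.40215607 0.54122018 0.045     ]
hend [0.26888433 0.65417113 0.06      ]
oven fr [6.27418273e-01 5.55193362e-01 2.22044605e-16]
oven handle [0.5249834  0.65863938 0.1       ]
shears [0.3183536  0.29376748 0.01      ]
jacks [0.63589255 0.37861838 0.02      ]
[-0.5, 0.866, 0] [0.41284808 0.42094712 0.0906    ] [0.38934757 0.46165002 0.0906    ]
shift [233.7   1.1 286.7] rot [ 0.1202 -0.692  -0.3355] rows>= 5.9
shift [143.6   1.3 393.9] rot [ 0.1202 -0.692  -0.3355] rows>= 6.7
[-0.7071, 0.7071, 0] [0.37675129 0.39324871 0.0906    ] [0.34351727 0.42648273 0.0906    ]
shift [217.5 -39.3 273.3] rot [ 0.2117 -0.6773 -0.5862] rows>= 5.6
shift [127.5 -39.  380.4] rot [ 0.2117 -0.6773 -0.5862] rows>= 6.4
```

```bash
python3 -m crank '30 -5 -10 0.04 -0.13 -0.11 255;70 -15 40 0.085 -0.27 -0.235 255;110 -20 90 0.127 -0.406 -0.35 255;150 -30 150 0.17 -0.542 -0.47 255;190 -35 210 0.2117 -0.6773 -0.5862 255;217.5 -39.3 273.3 0.2117 -0.6773 -0.5862 255;217.5 -39.3 273.3 0.2117 -0.6773 -0.5862 255;217.5 -39.3 273.3 0.2117 -0.6773 -0.5862 255;217.5 -39.3 273.3 0.2117 -0.6773 -0.5862 255;217.5 -39.3 273.3 0.2117 -0.6773 -0.5862 255'; python3 -c "
from h import *
t=cam('top');c=cam('side');s=read_state();print(s['tool_pos'],s['q'])
cv2.imwrite('pics/t17.png',t['pixels'][:,:,::-1]);crop(c,60,60,320,260,3,'pics/s17.png')
Rd=Rx([-.7071,.7071,0],[0,0,-1]);go([.3768,.3932,.0906],Rd,s)"
```

```text
time: 21.98
tool_pos: [0.3778, 0.3925, 0.2318]
tcp_rot: [1.204, 2.9, 0.002]
wrist_force: [0.6, -0.2, -1.0]
width: 0.225
[0.37776115 0.39262172 0.23194863] [ 7.59576235e-01  1.58875760e-02  1.88358249e+00 -1.00573750e-03
  1.24006404e+00 -2.38268753e-02]
shift [  1.2  -0.6 141.3] rot [ 0.002   0.001  -0.0017] rows>= 2.3
```

View pics/t17.png

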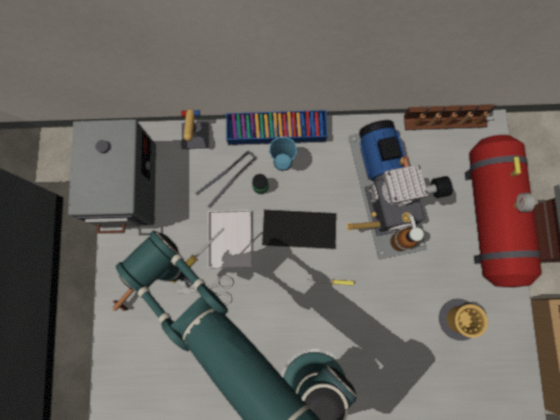

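View pics/s17.png

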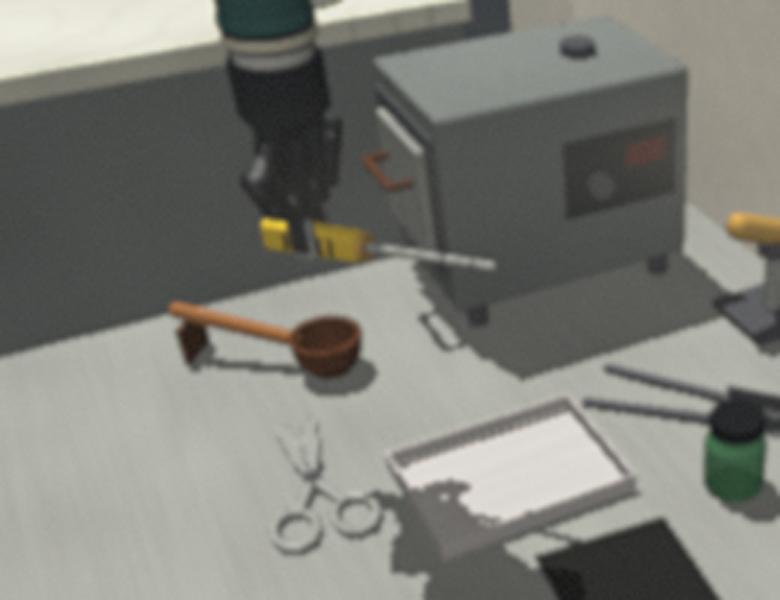

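```bash
python3 -m crank '1 -0.5 40 0.002 0.001 -0.0017 255;1 -0.5 80 0.002 0.001 -0.0017 255;1 -0.5 115 0.002 0.001 -0.0017 255;1 -0.5 135 0.002 0.001 -0.0017 255;1 -0.5 141 0.002 0.001 -0.0017 255;1 -0.5 141 0.002 0.001 -0.0017 255;1 -0.5 141 0.002 0.001 -0.0017 255;1 -0.5 141 0.002 0.001 -0.0017 255'; python3 -c "
from h import *
t=cam('top');c=cam('side');s=read_state();print(s['time'],s['tool_pos'],s['q'],s['joint_vel'])
crop(t,90,180,290,320,4,'pics/t18.png');crop(c,60,110,320,310,3,'pics/s18.png')
Rt=R.from_rotvec(s['tcp_rot']).as_matrix()
for x in(.047,-.053,-.173):
  q=s['tool_pos']+Rt@np.array([x-.0013,0,-.0094]);print(q,(np.array(proj(t,q))-[90,180])*4,(np.array(proj(c,q))-[60,110])*3)
"
```

```text
time: 23.08
tool_pos: [0.3767, 0.3945, 0.0915]
tcp_rot: [1.199, 2.903, 0.002]
wrist_force: [-0.1, 0.6, 0.1]
width: 0.227
23.175 [0.37633684 0.39429108 0.09100606] [ 7.62955209e-01  1.50551952e-01  2.01691796e+00  7.25809926e-05
  9.73768651e-01 -2.46893281e-02] [ 0.00113264  0.00423855  0.0060338  -0.00284718  0.00134075 -0.00079772]
[0.34394885 0.4265318  0.1004084 ] [363.46091355 411.37908868] [293.11285558 214.17043242]
[0.41481532 0.35597725 0.10040328] [449.93246669 321.6399586 ] [387.72894564 230.42658229]
[0.49985507 0.2713118  0.10039712] [551.86171397 215.85902085] [506.15930628 250.77430211]
```

View pics/t18.png

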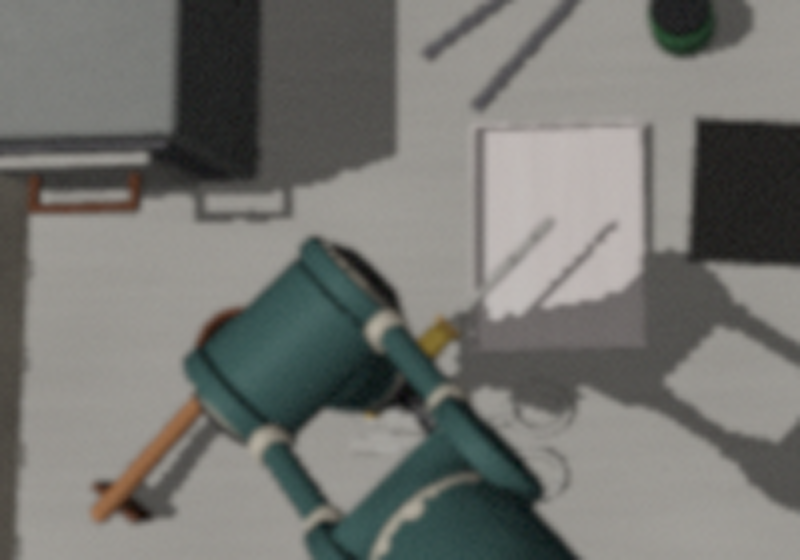

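View pics/s18.png

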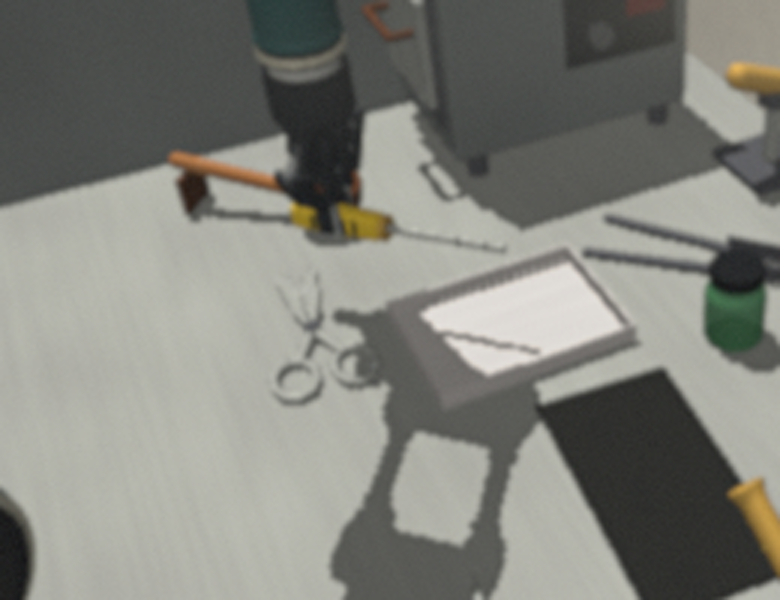

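```bash
python3 -c "
from h import *
print(job.finish_job())"
```

```text
the job is handed in; nothing more can be done
None
```

The job is done in the order asked and handed in at about 23 s of the 72 s allowed; no verdict was reported.

- **Oil pump:** I pressed the head until it bottomed out (fingers at z 0.194 m, 13.7 N). I then lifted the fingers clear, and the side camera showed the head back up.
- **Dipstick in:** I gripped the larger dipstick and slid it into the brass tube, with no more than about 1.5 N felt until the collar met the rim. It seated at about 10.6 N, and the side camera showed the collar on the rim.
- **Dipstick out and held:** I drew it out along the tube and brought it over the drip tray. It is held level, with the tip at about (0.500, 0.271, 0.100) m. The top and side pictures agree with that within a pixel.
- **Bystanders:** The vase, jar and hand tools were not touched and looked unmoved in the last pictures.

**Checks that disagreed:** Before insertion, triangulating the tube mouth and pump top gave heights 3–5 mm below those stated. I used the stated heights instead. Contact during the pump press and the collar seating agreed with them.

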